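# Set out the condiments on the breakfast buffet board

## Task

Set out the breakfast board on the buffet trolley, everything upright and centred on its round: the pepper mill on the white round in front of the stack of plates, the honey jar on the terracotta round in front of the fruit bowl ('in front' means on the robot's side), and the blue ramekin on the cork round between the plates and the fruit bowl. Put the wooden lid with the red knob squarely on top of the ramekin, so that it sits down on the rim, and leave the little flower vase standing where it is.

Things in the scene. Friction and masses are not known exactly. Their poses are not given: they have to be found in the camera images.
- mill: Loose pepper mill of dark wood, 92 mm tall: body 46 mm in diameter at the foot, 44 mm at 62 mm height, a narrow neck (28 mm) at 68 mm, then a head 36 mm wide. Grip the body about 50 mm up. About 0.16 kg. Starts on the table left or right of the board. Origin: centre of underside; z up.
- honey: Loose closed honey jar, amber glass with a yellow cap, 76 mm tall: glass 58 mm in diameter up to 54 mm height, cap 54 mm in diameter from 60 to 76 mm. Grip the glass about 40 mm up. About 0.22 kg. Starts on the table left or right of the board. Origin: centre of underside; z up.
- ramekin: Loose open ramekin (small dish) of blue ceramic, 45 mm tall, outside diameter 60 mm at the foot and 64 mm at the rim, wall 4 mm (mouth 56 mm wide). Grip it from outside about 28 mm up. About 0.15 kg. Starts on the table left or right of the board. Origin: centre of underside; z up.
- lid: Loose wooden lid, red knob, lying plug down. From below: plug 50 mm across (tapering to 44), 6 mm deep, enters the ramekin's mouth; disc 68 mm across, from 6 to 13 mm height, rests on the rim; knob to grip, 22 mm across, from 13 to 35 mm. Seated, its origin is 39 mm above the ramekin's. 0.06 kg. Starts on the table left or right of the board. Origin: centre of underside; z up.
- white_round: Target: white marble round, 4 mm thick and 74 mm across, fixed flat on a 12 mm thick dark wooden board, so its top is 16 mm above the table. Origin: centre of its underside; z up. It always lies in front of (on the robot's side of) the stack of plates, about 135 mm from the stack's axis.
- clay_round: Target: terracotta-coloured round, 4 mm thick and 74 mm across, fixed flat on a 12 mm thick dark wooden board, so its top is 16 mm above the table. Origin: centre of its underside; z up. It always lies in front of (on the robot's side of) the fruit bowl, about 135 mm from the bowl's axis.
- cork_round: Target: cork round, 4 mm thick and 74 mm across, fixed flat on a 12 mm thick dark wooden board, so its top is 16 mm above the table. Origin: centre of its underside; z up. It always lies between the stack of plates and the fruit bowl, with about 120 mm free between these two.
- plates: Landmark, fixed: stack of six small white plates on the board, 124 mm in diameter; its top is about 60 mm above the table. Origin: centre of its underside, 12 mm above the table; its -x axis points to its round. It may stand on the left or the right half of the board.
- fruit_bowl: Landmark, fixed: light wooden bowl with four oranges on the board, 120 mm in diameter; the top orange reaches about 102 mm above the table. Origin: centre of its underside, 12 mm above the table; its -x axis points to its round. It stands on the other half of the board from the plates.
- vase: Bystander to leave alone: loose white bud vase with a red flower, 48 mm in diameter, 110 mm tall, standing on the table at the outer left or right, 80 to 150 mm (centre to centre) from the nearest thing. A plain white shaker of 44 mm diameter and 83 mm height (not needed) stands likewise on the other side. Origin: centre of its underside; z up.
Things that resemble listed ones, but are neither listed nor needed, are in the scene too. Leave any green look-alike of the mill alone.

How it is judged (in metres and radians):
At the end, for the whole second after the job is handed in: Mill on white, honey on terracotta, ramekin on cork round: each upright (0.08 rad), foot on the round, within 12 mm of its centre; lid level on the ramekin's rim, plug in (within 6 mm of the axis, 3 mm of seated height); all released and at rest; vase within 20 mm of its start (horizontal distance between mill and white_round below 0.012 m and z of mill in the frame of white_round between 0.001 and 0.008 m and angle between each of mill, honey, ramekin, lid's own z axis and vertical below 0.08 rad and linear speed of each of mill, honey, ramekin, lid below 0.01 m/s and horizontal distance between honey and clay_round below 0.012 m and z of honey in the frame of clay_round between 0.001 and 0.008 m and horizontal distance between ramekin and cork_round below 0.012 m and z of ramekin in the frame of cork_round between 0.001 and 0.008 m and horizontal distance between lid and ramekin below 0.006 m and z of lid in the frame of ramekin between 0.036 and 0.042 m and distance of vase from where it was at the start of the episode below 0.02 m and angle between vase's own z axis and vertical below 0.15 rad); the robot touches nothing.
It fails at once if the flower vase is pushed away (20 mm) or tipped (distance of vase from where it was at the start of the episode above 0.02 m or angle between vase's own z axis and vertical above 0.35 rad).
It also fails if it takes over 109 s, if anything falls off the work surface, if the arm or the gripper's body presses on something with over 40 N, if the wrist force passes 120 N, or if a joint passes its speed limit or range.

## Robot

A 6-joint arm with a two-finger parallel gripper is mounted at the origin on the work surface. World frame = base frame: x ahead of the robot, y to its left, z up, the work surface at z = 0. Lengths are in mm, angles in rad, forces in N, time in s.
With the tool pointing down it reaches from about 275 to 825 mm from the base axis. Payload 5.2 kg.
Tool frame: the origin (TCP) lies at the very end of the fingers, on their centre line; the grasp point (between the pads) lies 19 mm behind it; z points along the fingers, y is the line along which they close (so a half turn about z gives the same grasp; the last joint's range is limited). The gripper opens to 93 mm and grips with 3 to 60 N. Pads are 15 mm wide; open, the fingers measure 128 mm over their backs; the gripper's body (75 mm by 188 mm) begins 65 mm behind the grasp point.
Start: joints at [-1.506, 0.259, 1.535, -0, 1.348, -0.203], TCP at [145.557, -530.394, 218.653] pointing down, gripper open.
Joint ranges: [-3.14, 3.14], [-0.91, 2.08], [0.19, 2.58], [-1.22, 4.36], [0.22, 2.71], [-3.12, 3.12]. Speed limits (rad/s): [2.57, 2.57, 3.14, 3.14, 3.14, 3.14].

## Interface

Orientations are given as [roll, pitch, yaw] about the fixed x, y, z axes, in that order (R = Rz(yaw) Ry(pitch) Rx(roll)).
In Python, from bench import robot gives the robot as it stands. The module is installed in compiled form; this text tells all that it offers. Calls block until the motion is done:
- robot.move_ptp(position, orientation): joint-space move of the TCP to a pose.
- robot.move_linear(position, ori=None, speed=150, f_stop=None): straight line of the TCP; ori=None keeps the orientation; speed is the mean speed in mm/s. With f_stop (N) it stops when the force on the tool has changed by that much, and returns True; else False.
- robot.move_j(angles): joint-space move.
- robot.move_gripper(opening): opening from 0.0 (shut) to 1.0 (fully open); the grip force is fixed at half the most; returns when the fingers have stopped.
- robot.sleep(seconds).
- robot.inverse_kinematics(position, orientation): joint angles nearest the present ones, or None.
- robot.get_image(name): name is "scene" or "top" or "wrist"; returns a dict with "img" (420x560x3 uint8, blue, green, red), "fovy" (degrees; the focal length in pixels is half the picture's height over the tangent of half this angle, whatever the lens; pixels are square), "cx", "cy" (the principal point, pixels), "eye" and "orientation" of the camera in the world. Camera axes: x right, y down, z forward; pixel columns grow to the right and rows downward; lengths in mm; the calibration is good to about 2 mm. A picture is of the moment at which its call begins. There is no depth.
A pose or a line that the arm cannot do raises robot.MotionError and nothing moves.
- robot.hand_in(): hands the job in; it is judged then, once.
Readings, each from a call of its own:
- robot.current_t(): time.
- robot.current_qpos(): joint angles.
- robot.current_joint_vel(): joint speeds.
- robot.current_joint_efforts(): joint torques, N m.
- robot.current_tcp_pos(): TCP position.
- robot.current_eef_rot(): TCP orientation.
- robot.current_contact_force(): force on the tool from outside, world axes, zero at the start.
- robot.current_ft_torque(): the same for the moment, N m.
- robot.current_gripper_width(): opening from 0.0 (shut) to 1.0 (fully open).
- robot.current_finger_force(): force on a finger pad.
Only numpy, scipy, OpenCV 4.12 (cv2) and the standard library are available. Lean on these libraries where they do the work, as an engineer would, in place of code of your own. Each camera call takes 0.05 s, during which the arm holds its last target. There are 200 camera calls.

## Working session

There is one attempt and no reset: what is moved stays moved. The work goes in short steps, each a Python script; the robot and the scene stay as the last script left them, time stands still between calls to the robot, and variables do not carry over. Pictures are saved under pics/ and viewed, at most 14 in all, crops included, and the job is handed in when it is done.

```bash
mkdir -p pics; python3 - <<'E'
from bench import robot
import cv2
for n in("top","scene"):
    d=robot.get_image(n); cv2.imwrite(f"pics/{n}0.png",d["img"]); print(n,{k:v for k,v in d.items() if k!="img"})
print(robot.current_eef_rot(),robot.current_t())
E
```

```text
top {'fovy': 45.89685158480831, 'cx': 274.0483968546142, 'cy': 213.7437594370063, 'eye': array([ 378.49179573,   -3.0730308 , 1293.92656333]), 'orientation': array([-3.02885913,  0.00786844, -1.601371  ])}
scene {'fovy': 57.40849904110658, 'cx': 279.4894131576574, 'cy': 215.0007831111949, 'eye': array([1179.26638646, -190.40784543, 1049.61079777]), 'orientation': array([-2.52914152, -0.01239849,  1.31125201])}
[-3.13997649e+00 -3.28700034e-04  2.67803225e-01] 0.1
```

View pics/top0.png

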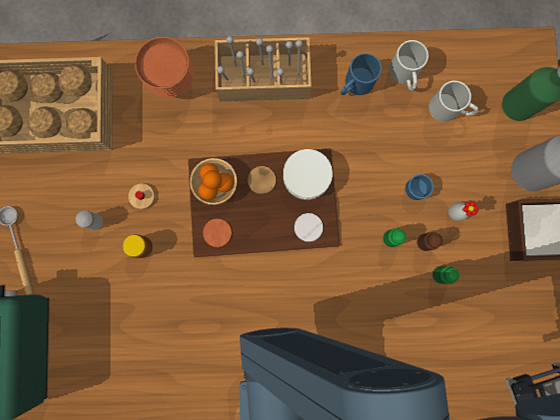

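View pics/scene0.png

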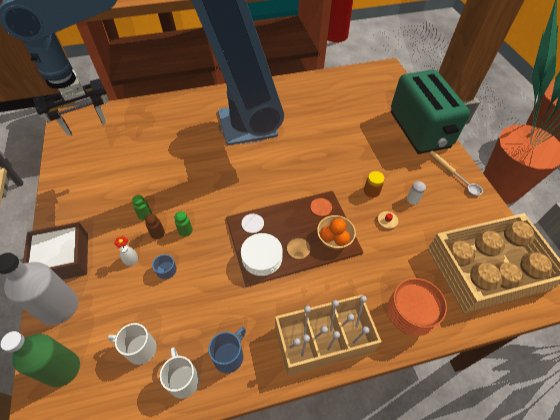

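```bash
python3 - <<'E'
import cv2,numpy as np
a=cv2.imread("pics/top0.png")
c=lambda x,y,w,h,s:cv2.resize(a[y:y+h,x:x+w],None,fx=s,fy=s,interpolation=cv2.INTER_CUBIC)
cv2.imwrite("pics/c1.png",np.hstack([c(370,165,120,125,4),c(65,170,80,125,4)]))
cv2.imwrite("pics/c2.png",c(180,140,165,125,4.8))
s=cv2.imread("pics/scene0.png"); a=s
cv2.imwrite("pics/c3.png",np.hstack([c(105,185,100,100,4),c(345,155,100,100,4)]))
E
```

```text
(no output)
```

View pics/c1.png

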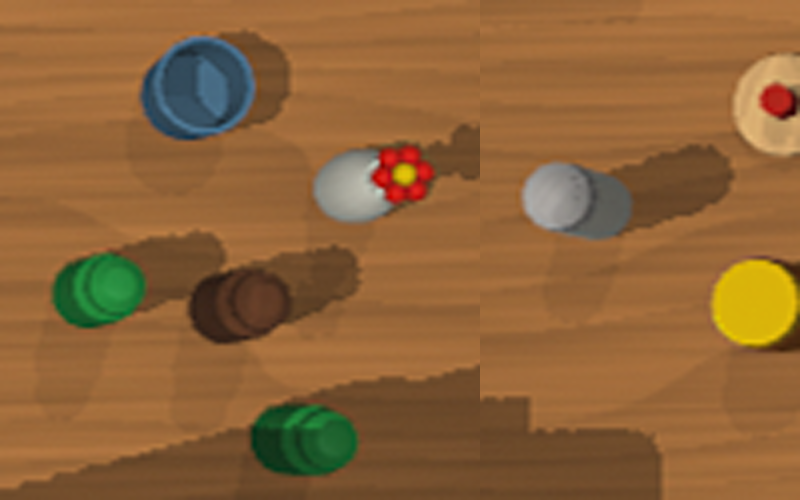

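View pics/c2.png

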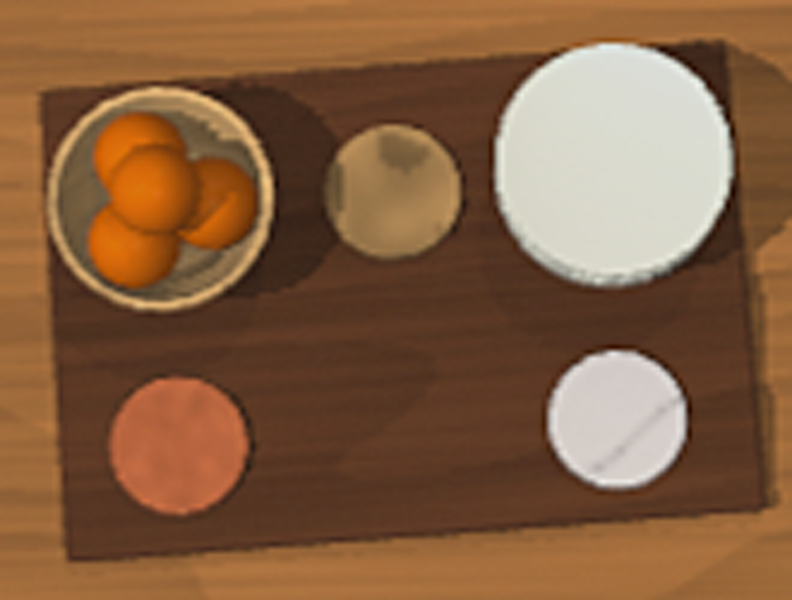

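View pics/c3.png

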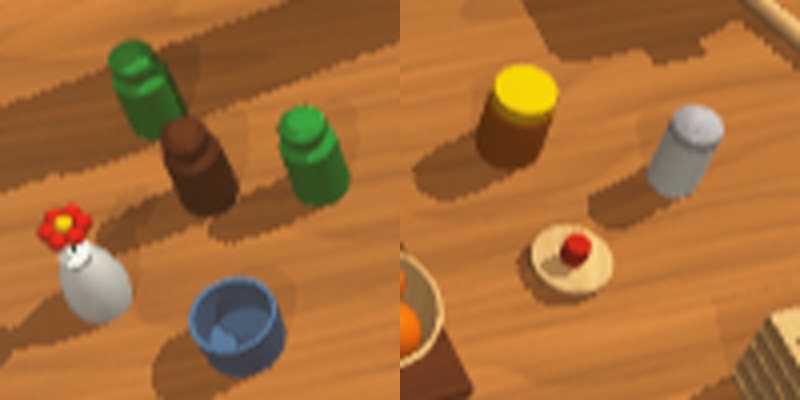

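```bash
cat >h.py <<'E'
from bench import robot
import numpy as np, cv2, pickle
from scipy.spatial.transform import Rotation as R
def proj(d,u,v,z):
    f=210/np.tan(np.radians(d["fovy"]/2))
    r=R.from_euler("xyz",d["orientation"]).apply([(u-d["cx"])/f,(v-d["cy"])/f,1])
    return (d["eye"]+r*(z-d["eye"][2])/r[2])[:2]
def px(d,p):
    f=210/np.tan(np.radians(d["fovy"]/2))
    q=R.from_euler("xyz",d["orientation"]).inv().apply(np.array(p)-d["eye"])
    return q[:2]/q[2]*f+[d["cx"],d["cy"]]
E
python3 - <<'E'
from h import *
T=robot.get_image("top");S=robot.get_image("scene")
P=dict(white=(308.2,226.9,253,223.5,16),clay=(216.9,232.3,321,206.5,16),cork=(261.7,179.4,298,248.5,16),
mill=(434.9,239.6,150.4,217.1,92),ram=(420.6,186.4,163.1,262.6,45),honey=(133.6,245.3,376.1,177.3,76),lid=(138.6,194.3,388.8,215.4,35),
plates=(180+614/4.8-.4,140+162/4.8-.4,262,253,60),shaker=(65+80/4-.4+0,170+195/4,418,187,83),gr1=(397.5,236,140,199,92),gr2=(451,274.5,140,199,92),vase=(457,211,128,258,40))
for k,(a,b,c,e,z) in P.items(): print(k,proj(T,a,b,z).round(1),proj(S,c,e,z).round(1))
E
```

```text
white [486.4 -84.6] [491.9 -83.4]
clay [479.8 151.7] [481.5 152.1]
cork [614.7  32.1] [617.8  31.4]
mill [ 439.7 -384.7] [ 442.6 -386.5]
ram [ 578.4 -372.4] [ 580.4 -371.7]
honey [449.4 349.9] [452.4 349.7]
lid [582.5 349.1] [583.1 348. ]
plates [618.4 -85.3] [629.8 -85.1]
shaker [518.1 468.8] [530.2 462.4]
gr1 [ 451.2 -295. ] [ 364.7 -413.1]
gr2 [ 354.8 -417.6] [ 364.7 -413.1]
vase [ 513.1 -462. ] [ 536.  -471.6]
```

```bash
cat >>h.py <<'E'
def ori(a):   # a: direction (deg) of the closing line; picks the wrist turn nearest the present one
    a=(a+90+90)%180-90
    return [np.pi,0,np.radians(a)]
def go(xy,z,a): robot.move_ptp([*xy,z],ori(a))
def down(xy,z,speed=80,f=None): return robot.move_linear([*xy,z],speed=speed,f_stop=f)
def pick(xy,zt,a,op):
    go(xy,170,a); robot.move_gripper(op)
    print("hit" if down(xy,zt,120,15) else "ok")
    robot.move_gripper(0); print("w",robot.current_gripper_width()*93,robot.current_finger_force())
def place(xy,zt,a,op):
    robot.move_linear([*robot.current_tcp_pos()[:2],170],speed=150)
    go(xy,170,a); down(xy,zt+8,150)
    print("touch",down(xy,zt-3,20,4),robot.current_tcp_pos())
    robot.move_gripper(op)
def up(z=170): robot.move_linear([*robot.current_tcp_pos()[:2],z],speed=200)
white,clay,cork=(489,-84),(480.5,152),(616,32)
mill,ram,honey,lid=(441,-385.5),(579.5,-372),(451,350),(583,348.5)
E
python3 - <<'E'
from h import *
pick(mill,31,44,.72); place(white,47,90,.75); up(); print(robot.current_t())
for n in("top","wrist"): cv2.imwrite(f"pics/m_{n}.png",robot.get_image(n)["img"])
E
```

```text
ok
w 44.05113426595792 30.022415444254875
touch True [489.38580758 -84.05274128  47.16830106]
9.15
```

```bash
python3 - <<'E'
from h import *
pick(ram,9,-36,.85)
mid=(560,-230)
place(mid,9,90,.85)
up(60); go(mid,60,0); down(mid,9,100); robot.move_gripper(0); print("w",robot.current_gripper_width()*93)
d=robot.get_image("top"); cv2.imwrite("pics/r1.png",d["img"])
place(cork,25,0,.8); print(robot.current_tcp_pos()); up(); print(robot.current_t())
robot.move_ptp([450,150,300],ori(90))
d=robot.get_image("top"); i=d["img"]; print(px(d,[*white,16]),px(d,[*cork,61]),px(d,[*cork,16]))
cv2.imwrite("pics/r2.png",np.hstack([cv2.resize(i[140:265,180:345],None,fx=4,fy=4,interpolation=2)]))
E
```

```text
ok
w 62.248843852233954 29.741201457582065
touch True [ 560.31195193 -230.11729534    9.39117924]
w 63.449495553449346
touch True [616.64258178  31.9956692   25.47297705]
[615.3247177   32.10885315  24.35385929]
25.1833
[307.92768081 225.92117824] [261.12807688 175.67631885] [261.70903002 178.92517432]
```

View pics/r2.png

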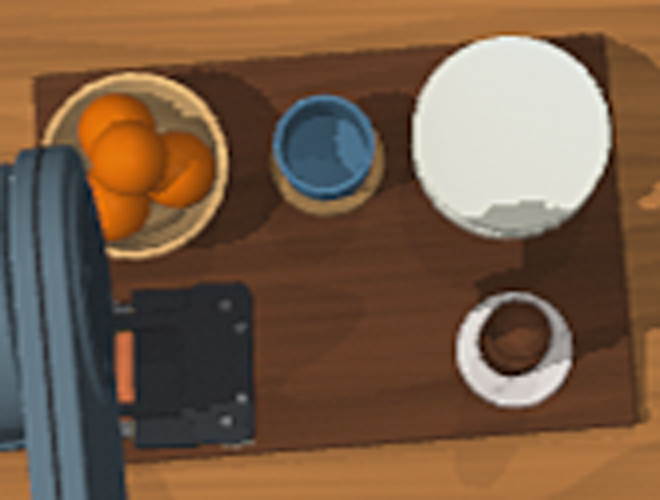

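```bash
python3 - <<'E'
from h import *
d=robot.get_image("top"); print(proj(d,308.9,222.4,108),proj(d,260.9,176.1,61))
pick(honey,21,90,.85); place(clay,37,90,.85); up(); print(robot.current_t())
go(lid,120,90); robot.move_gripper(.5); print(down(lid,15.5,80,8),robot.current_tcp_pos()[2]); robot.move_gripper(0); print("w",robot.current_gripper_width()*93)
robot.move_gripper(.4); go(lid,15.5,0); robot.move_gripper(0); print("w",robot.current_gripper_width()*93,robot.current_tcp_pos())
up(190); d=robot.get_image("top"); i=d["img"]; print(px(d,[*clay,92]))
w=robot.get_image("wrist")["img"]
cv2.imwrite("pics/l1.png",np.vstack([np.hstack([cv2.resize(i[140:290,90:345],(400,235)),cv2.resize(w,(313,235))])]))
print(robot.current_t())
E
```

```text
[489.44804285 -80.82999613] [614.93321068  32.60553131]
ok
w 57.929555824895566 30.000639047648292
touch True [480.84011175 152.0161041   37.11414351]
34.4667
False 16.232681700738162
w 21.093815266074632
w 21.000377474973796 [582.94307365 348.51783575  15.50058031]
[212.93493593 229.67138949]
44.05
```

View pics/l1.png

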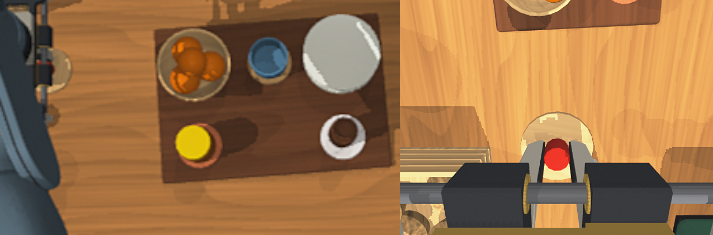

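```bash
python3 - <<'E'
from h import *
p=(615.7,32)
go(p,170,0); down(p,80,120); robot.sleep(.2)
print("touch",down(p,67.5,15,4),robot.current_tcp_pos()); robot.move_gripper(.4); up(); print(robot.current_t())
robot.move_ptp([400,300,350],ori(90)); robot.sleep(.5)
o=[]
for n,(x,y,w,h) in dict(top=(180,140,165,125),scene=(220,180,150,114)).items():
    i=robot.get_image(n)["img"]; o.append(cv2.resize(i[y:y+h,x:x+w],(400,300),interpolation=2))
cv2.imwrite("pics/f.png",cv2.resize(np.vstack(o),None,fx=1,fy=1)); d=robot.get_image("top"); print(px(d,[*p,90]),px(d,[*p,68]),px(d,[*clay,92]),px(d,[*white,108]))
d=robot.get_image("scene"); print(px(d,[*p,90]),px(d,[*clay,92]),px(d,[*white,108]))
E
```

```text
touch True [615.5968743   32.00545381  70.59964018]
51.6917
[260.73452963 173.57645536] [261.03725601 175.26761476] [212.93493593 229.67138949] [310.22761971 222.54456956]
[299.28569554 235.23753959] [323.2749781  192.13446963] [251.28135662 205.97961864]
```

View pics/f.png

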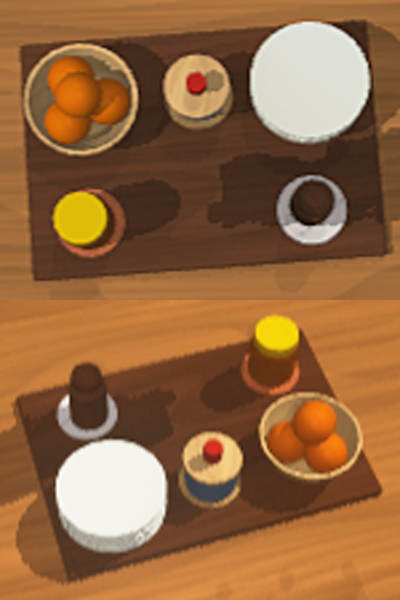

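```bash
python3 -c "
from h import *
print(robot.hand_in())"
```

```text
the job is handed in; nothing more can be done
None
```

I handed the job in at about 53 s of the 109 s allowed. In the last pictures the mill (white round), honey jar (terracotta) and ramekin (cork) stood upright, about 3 mm or less off centre by my measurements. The lid stopped at its seated height on the ramekin. I kept the gripper clear of the vase but took no final measurement of it, and no verdict came back at hand-in.

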